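# Unpin the kickstand, flip it down and hold the frame upright

## Task

Draw the red-handled lock pin up out of the lug on the green frame stub and park it, hanging by its collar, in the notch of the small pin rest. Then flip the kickstand down over centre until it snaps fully down, and after that raise the leaning frame until it stands upright and keep holding it there with the fingers: finish while holding it, since it tips back if let go. Leave the other things on the bench where they are.

Things in the scene. Friction and masses are not known exactly. Their poses are not given: they have to be found in the camera images.
- stand: Fixed tipping stand: dark steel base 200 (x) x 210 (y) x 8 mm with two ears for the frame's tipping axis. Origin on the bench under the middle of that axis, z up; the axis runs along the stand's x, 35 mm above the origin. At the start the frame leans 0.35 rad (20 degrees) toward the stand's -y onto a rubber block; the kickstand is on the +y side.
- frame_stub: Green frame stub, about 1.3 kg, hub on its -y side. Origin mid tipping axis; x along that axis, z along its uprights (22 mm thick, at x = +-50 mm): vertical when upright. Turns only about the axis, from rest (leaning 0.35 rad to the stand's -y) to 0.12 rad past upright. The hub's weight always tips it back to rest; holding it at the top tube takes 2 N (upright) to 5 N (near rest).
- top_tube (a point): Middle of the frame's top tube: a level round green tube 26 mm thick, 200 mm long along the frame's x, its centre line 165 mm from the tipping axis (190 mm above the bench while leaning, 200 mm when upright). Axes as the frame's.
- kickstand (a joint): Turn of the kickstand, rad: 0 folded (start), 1.75 fully down. An over-centre spring drives it up to 0 below 0.80 and down to 1.75 beyond. Pivot along the frame's y at (-30, 70, 75) mm in the frame; the folded leg points along the frame's +x, 10 degrees raised, and swings down to the frame's -z. Flipping takes about 3 N at the foot. Locked while the pin is in (teeth on its hub straddle the pin).
- kick_foot (a point): Centre line of the kickstand's aluminium leg (12 mm round bar, black rubber foot just beyond) near the foot, 89 mm from the pivot measured square to it. Folded, it lies at (58, 100, 90) mm in the frame's axes.
- lock_pin: Loose pin, 50 g, upright; origin at its foot, z up. Shank 10 mm thick, 28 mm long; collar 22 mm across at 28 to 33 mm; red round handle 16 mm thick from 33 to 64 mm. Hangs plumb by its collar in a 12 mm square bore in a level lug (10 mm thick, 36 mm wide along the stand's x) of the frame, at (-30, 34) mm in the stand's axes, lug top 168 mm above the bench; free once raised 28 mm.
- pin_collar (a point): Centre of the underside of the pin's collar, 28 mm above its foot; axes as the pin's.
- pin_rest: Fixed steel pin rest, 70 x 60 mm foot, 60 mm high: a level fork plate 8 mm thick, 50 mm wide along y, with a notch 14 mm wide open to its -x side and upward, and a closed end 8 mm beyond the notch point. Origin on the bench below the notch point, z up.
- notch (a point): Point on the top of the pin rest's fork plate, 60 mm above the bench, in the middle of the notch, where the collar's underside of the parked pin lies. The notch runs from 24 mm on the -x side of it to 8 mm on the +x side; 44 mm clear space below down to the foot. Axes as the rest's.
- insert_block: Bystander: ground steel block 50 x 70 x 30 mm with pockets; origin under its centre.
- yellow_driver: Bystander: screwdriver with a yellow handle lying on its side, 187 mm long; origin under its middle.
There are look-alikes about, which are no part of the job. Of the things shaped like the pin_rest, the steel one is meant.

How it is judged:
By the outcome, as a careful person would: the job done as asked, in the order asked, and still so for the second after the job is handed in, while the arm keeps its last pose, push and grip.
It also fails if it takes over 48 s, if anything falls off the work surface, if the arm or the gripper's body presses on something with over 40 N, if the wrist force passes 120 N, or if a joint passes its speed limit or range.

## Robot

A 7-joint arm with a two-finger parallel gripper is mounted at the origin on a cart in front of the work surface, level with it; the furniture and walls round the work are solid. World frame = base frame: x ahead of the robot, y to its left, z up, the work surface at z = 0. Lengths are in mm, angles in rad, forces in N, time in s.
With the tool pointing down it reaches from about 350 to 900 mm from the base axis. Payload 8.1 kg.
Tool frame: the origin (TCP) lies on the centre line of the jaws, within the pads' length; the fingertips stand 14 mm ahead of it and the grasp point (between the pads) lies 5 mm behind it (tip_extent is the distance from the TCP to the fingertips, in mm); z points along the fingers, x is the direction in which the jaws open and shut, and the axes are right-handed (so a half turn about z gives the same grasp; the last joint's range is limited). The gripper opens to 92 mm and grips with 3 to 60 N. Pads are 19 mm wide; open, the fingers measure 130 mm over their backs; the gripper's body (75 mm by 190 mm) begins 47 mm behind the grasp point.
Start: joints at [-1.204, 0.434, 0.025, 1.573, -0.012, 1.134, -0.075], TCP at [282.97, 557.287, 240.742] pointing down, gripper open.
Joint ranges: [-2.62, 2.62], [-0.44, 2.09], [-1.27, 1.32], [0.08, 2.57], [-1.32, 4.46], [0.12, 2], [-2.74, 2.74]. Speed limits (rad/s): [2.22, 2.22, 3.01, 3.01, 3.14, 3.14, 3.14].

## Interface

Orientations are given as [roll, pitch, yaw] about the fixed x, y, z axes, in that order (R = Rz(yaw) Ry(pitch) Rx(roll)).
In Python, from station import * gives the robot as it stands. The module is installed in compiled form; this text tells all that it offers.
- The arm moves only by the tool jog_arm, never from a script. Its argument "plan" is a list of rows, each a list of 3 entries, a list of its own where there are three numbers: the turn, a rotation vector about the tool's x, y, z in units of pi/2 rad (1.0 is pi/2 rad), then the shift along the tool's x, y, z in units of 120 mm (1.0 is 120 mm), then the opening in per cent of the stroke, from 0 (shut) to 100 (fully open). A call has 1 to 20 rows; each row is the pose to reach, as a shift and turn from the pose measured when the call began, along the tool's axes at that moment; what a row does not reach only later rows make up. A row lasts 1/10 s, in which the tool goes at most 50 mm and 8.59 degrees, less where a joint would pass 70% of its speed; a pose out of reach is approached as far as the arm can. A call with a number of a shift or a turn outside -1 to 1 is refused whole. A call with a gripper value outside its range is refused whole. The fingers move at their own pace and stop on an object; "force" is the grip in N (left out, the last holds). Time passes only in rows, so rows that repeat a pose let the fingers close. It gives the time, the measured TCP pose, the force and the opening at its end, in the units of the state.
- sense(): the state, without advancing time (a new reading comes with each control period).
- read_camera(name): name is "side" or "top"; returns a dict with "img" (420x560x3 uint8, red, green, blue), "fx", "fy", "cx", "cy" (pixels), "world_to_cam" (4x4, takes a point from world to camera coordinates). Camera axes: x right, y down, z forward; pixel columns grow to the right and rows downward; lengths in mm; the calibration is good to about 2 mm. A picture is of the moment at which its call begins. There is no depth.
- finish_job(): hands the job in, once; it reports no verdict.
Trained networks look in a picture, given as the dict that the camera call returned (one of the last four; its "shot" number tells which), for a name from the list of things; names that differ only in an ending like _2 or _b are one class to them, and where a whole thing is asked for, a point or a joint stands for the part that bears it (a point fixed in the world has none). Each returns a list of dicts, best first, with "conf" (0 to 1); they miss things now and then, are a little off and sometimes report something else, mostly with a low value. They report only what shows in the picture. A call takes as long as a camera call. They do not tell look-alikes from the thing itself.
- find_in(thing, picture): "centre" ([x, y, z] in mm, in world coordinates, good to about 4 mm: the middle of the surface that is visible of it).
- tip_of(thing, picture): "centre" ([x, y, z] in mm, in world coordinates, good to about 4 mm: a listed point, or the origin of a listed thing).
The state is a dict: "clock": time; "qpos": joint angles; "joint_velocities": joint speeds; "joint_efforts": joint torques, N m; "tcp_pos": TCP position; "eef_rot": TCP orientation; "ft_force": force on the tool from outside, world axes, zero at the start; "torque": the same for the moment, N m; "finger_gap": finger opening in mm.
Only numpy, scipy, OpenCV 4.12 (cv2) and the standard library are available. Lean on these libraries where they do the work, as an engineer would, in place of code of your own. Each camera call takes 0.05 s, during which the arm holds its last target.

## Working session

There is one attempt and no reset: what is moved stays moved. The work goes in short steps, Python scripts to look and compute and a tool call to move; the robot and the scene stay as the last step left them, time stands still between calls to the robot, and variables do not carry over. Pictures are saved under pics/ and viewed, and the job is handed in when it is done.

Besides the shell and the picture viewer there is one more tool, called after "Emit:" as name([rows], argument=value, ...), one row to a line, values as JSON. jog_arm: Moves the arm, as the interface text tells. Shifts and turns lie within -1 to 1; 1 stands for 120 mm of shift or pi/2 rad of turn. Its arguments: {"type":"object","properties":{"plan":{"type":"array"},"force":{"type":"number"}},"required":["plan"]}

```bash
mkdir -p pics; python3 - <<'E'
from station import *
import cv2, numpy as np
print(sense())
for n in ("side","top"):
    p=read_camera(n); cv2.imwrite(f"pics/{n}0.png",cv2.resize(p["img"],None,fx=1.4,fy=1.4,interpolation=cv2.INTER_CUBIC)[:,:,::-1])
    print(n,p["fx"],p["cx"],p["cy"],np.round(p["world_to_cam"],3).tolist())
    for t in ["stand","frame_stub","top_tube","kick_foot","lock_pin","pin_collar","pin_rest","notch","insert_block","yellow_driver"]:
        print(t,[(np.round(d["centre"]).tolist(),round(d["conf"],2)) for d in tip_of(t,p)])
E
```

```text
{'clock': 0.0, 'qpos': array([-1.20358015,  0.43520554,  0.02497954,  1.5740699 , -0.01163809,
        1.13400026, -0.07511804]), 'joint_velocities': array([-0.00052276, -0.00128843,  0.00036375, -0.00068541,  0.00067307,
        0.00079488, -0.00079705]), 'joint_efforts': array([ 1.02060967e-03, -6.67851162e+01,  9.85257626e-01, -3.14447987e+01,
       -6.05579512e-02,  4.27800079e-02,  1.40781472e-04]), 'tcp_pos': array([282.77624892, 556.83600785, 239.96637554]), 'eef_rot': array([3.14148462e+00, 1.53399361e-03, 1.10087042e+00]), 'ft_force': array([-0.38535571,  0.70670077, -0.08008139]), 'torque': array([-0.00610072,  0.03997696,  0.00379766]), 'finger_gap': 91.9170196234794}
side 435.40925697657 284.1875187230931 214.24821569509058 [[0.868, -0.496, 0.007, -492.87], [-0.295, -0.529, -0.796, 100.39], [0.398, 0.689, -0.606, 995.259], [0.0, 0.0, 0.0, 1.0]]
stand [([494.0, -380.0, 1.0], 0.63)]
frame_stub [([492.0, -382.0, 32.0], 0.92)]
top_tube [([550.0, -397.0, 190.0], 0.78)]
kick_foot [([452.0, -300.0, 153.0], 0.74)]
lock_pin [([452.0, -404.0, 139.0], 0.75)]
pin_collar [([452.0, -4
[... 209 characters left out ...]
driver [([312.0, -272.0, -3.0], 0.8)]
top 406.1627099077294 275.01554283925606 207.66421109334652 [[-0.021, -1.0, 0.006, -253.397], [-0.998, 0.021, -0.06, 428.481], [0.06, -0.008, -0.998, 1002.552], [0.0, 0.0, 0.0, 1.0]]
stand [([494.0, -375.0, -4.0], 0.9)]
frame_stub [([492.0, -384.0, 36.0], 0.56)]
top_tube [([544.0, -397.0, 190.0], 0.8)]
kick_foot [([452.0, -306.0, 157.0], 0.88)]
lock_pin [([454.0, -396.0, 138.0], 0.52)]
pin_collar [([455.0, -399.0, 166.0], 0.39)]
pin_rest [([218.0, -303.0, -0.0], 0.61), ([645.0, -73.0, -5.0], 0.56)]
notch [([645.0, -73.0, 59.0], 0.91), ([219.0, -304.0, 62.0], 0.73)]
insert_block [([375.0, -178.0, -0.0], 0.79)]
yellow_driver [([307.0, -271.0, -6.0], 0.71)]
```

View pics/side0.png

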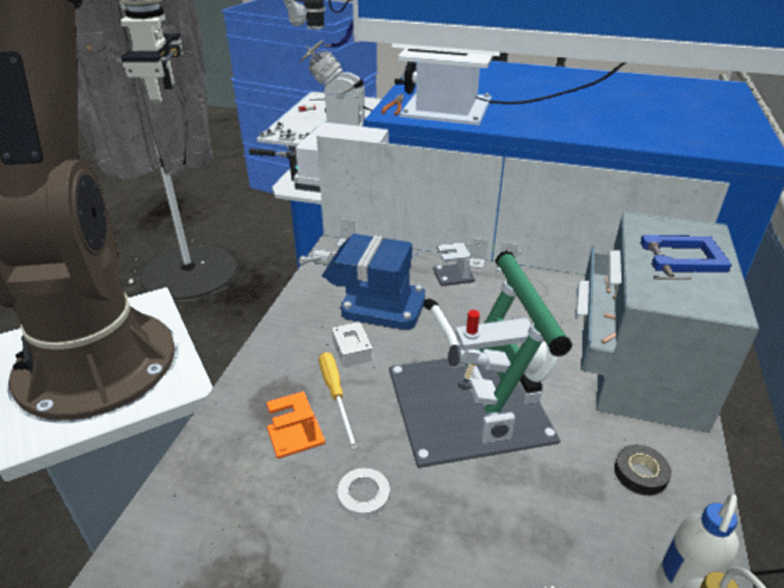

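View pics/top0.png

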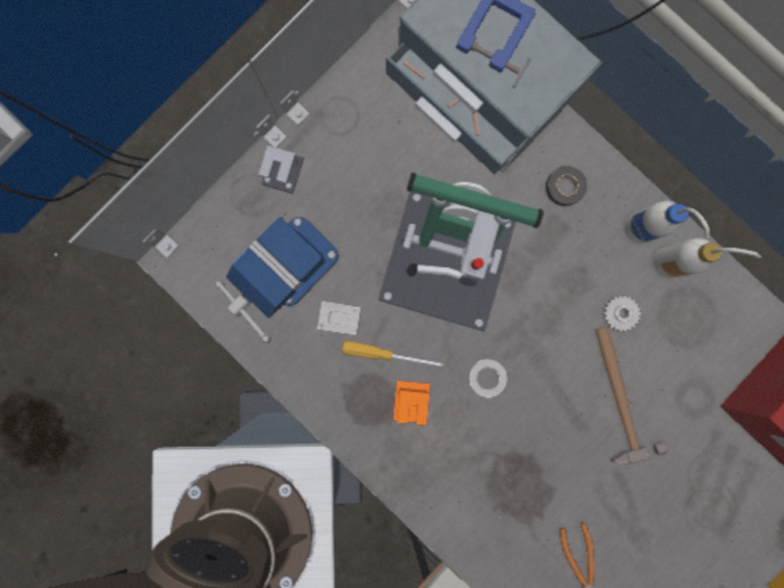

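```bash
cat > h.py <<'E'
from station import *
import cv2, numpy as np
def P(p):
    K=np.array([[p["fx"],0,p["cx"]],[0,p["fy"],p["cy"]],[0,0,1.]]); return K@np.array(p["world_to_cam"])[:3]
def proj(p,X):
    X=np.atleast_2d(X); h=(P(p)@np.c_[X,np.ones(len(X))].T).T; return h[:,:2]/h[:,2:]
def atz(p,uv,z):
    M=P(p); H=M[:,[0,1,3]].copy(); H[:,2]+=M[:,2]*z
    w=np.linalg.solve(H,[uv[0],uv[1],1]); return w[:2]/w[2]
def tri(p1,u1,p2,u2):
    X=cv2.triangulatePoints(P(p1),P(p2),np.array(u1,float).reshape(2,1),np.array(u2,float).reshape(2,1)); return (X[:3]/X[3]).ravel()
def crop(p,x0,y0,x1,y1,s,name,pts=None):
    im=cv2.resize(p["img"][y0:y1,x0:x1],None,fx=s,fy=s,interpolation=cv2.INTER_CUBIC)[:,:,::-1].copy()
    if pts is not None:
        for u,v in proj(p,pts): cv2.circle(im,(int((u-x0+.5)*s),int((v-y0+.5)*s)),2,(255,0,255),-1)
    cv2.imwrite("pics/"+name,im)
E
python3 - <<'E'
from h import *
import pickle
s=read_camera("side");t=read_camera("top")
pickle.dump((s,t),open("c0.pkl","wb"))
crop(s,300,160,370,210,11,"s_rest.png"); crop(t,170,90,230,150,10,"t_rest.png")
crop(s,270,170,420,340,3.5,"s_st.png"); crop(t,260,110,400,240,4.5,"t_st.png")
E
```

```text
(no output)
```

View pics/s_rest.png

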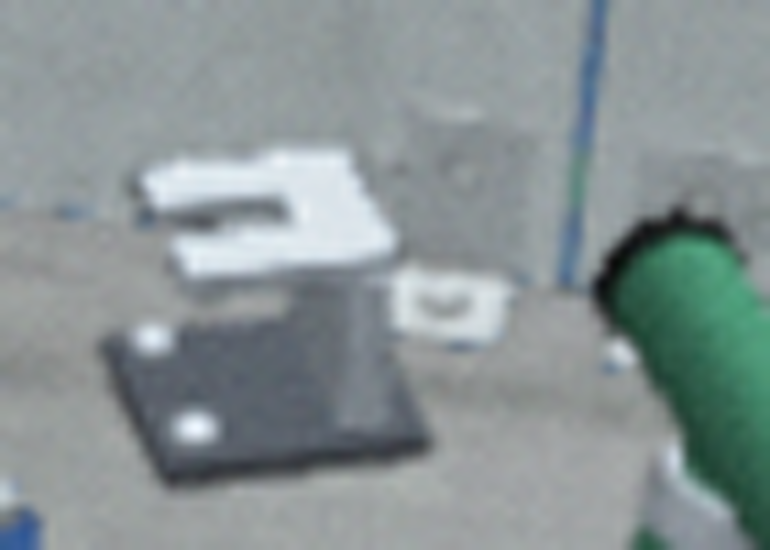

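View pics/t_rest.png

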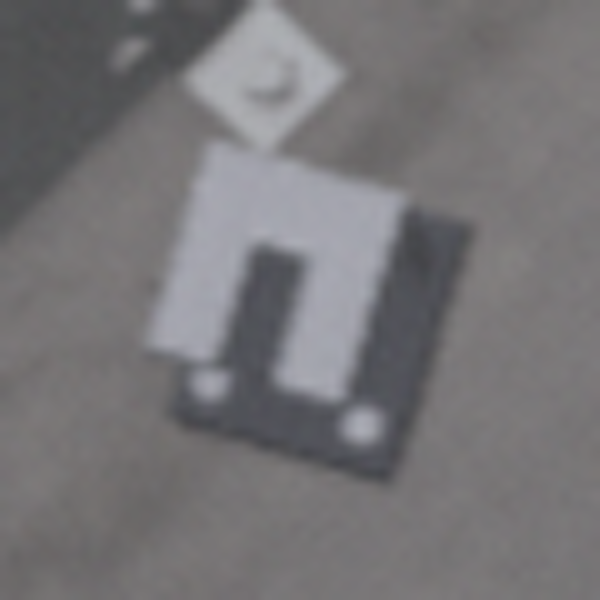

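View pics/s_st.png

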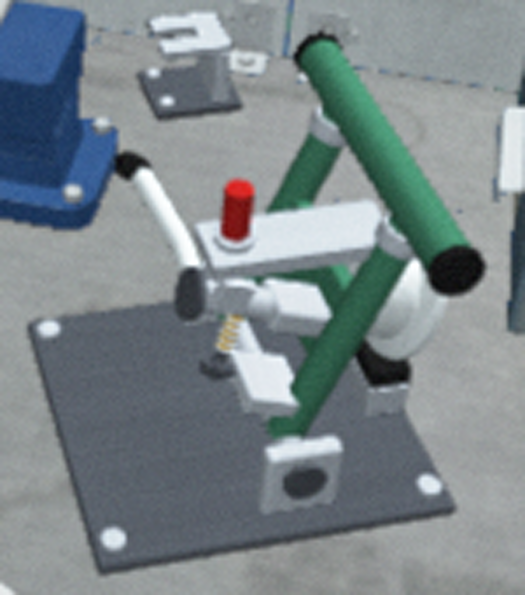

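View pics/t_st.png

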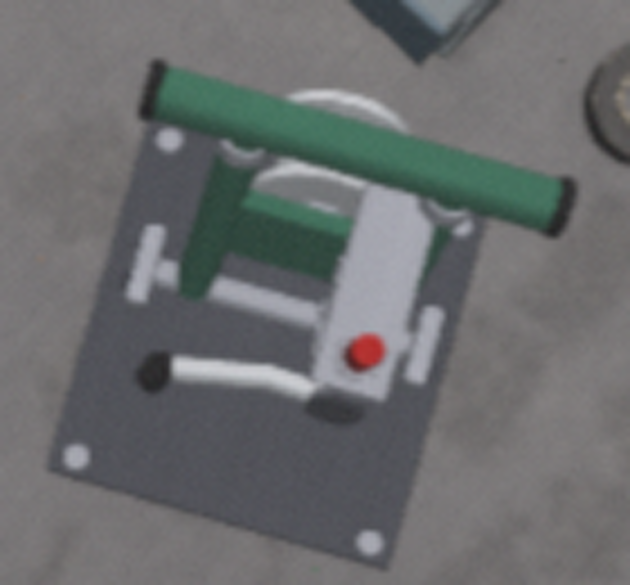

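```bash
cat > fit.py <<'E'
from h import *
import pickle
from scipy.optimize import least_squares
s,t=pickle.load(open("c0.pkl","rb"))
def fit(obs,x0,free_off=False):
    def w(v,X):
        X=np.array(X,float);c,q=np.cos(v[2]),np.sin(v[2])
        return np.array([v[0]+c*X[0]-q*X[1],v[1]+q*X[0]+c*X[1],X[2]])
    f=lambda v:np.concatenate([proj(p,w(v,X))[0]-u for p,X,u in obs])
    r=least_squares(f,x0,loss="soft_l1"); return r.x,np.round(r.fun.reshape(-1,2),1)
T=lambda u,v:np.array([170+u/10-.5,90+v/10-.5]); S=lambda u,v:np.array([300+u/11-.5,160+v/11-.5])
ot=[(t,(8,7,60),T(250,247)),(t,(8,-7,60),T(308,258)),(t,(-24,25,60),T(150,350)),(t,(-24,-25,60),T(348,402)),(t,(-24,7,60),T(222,365)),(t,(-24,-7,60),T(274,383))]
os=[(s,(8,7,60),S(285,197)),(s,(8,-7,60),S(293,222)),(s,(-24,25,60),S(133,183)),(s,(-24,-25,60),S(178,268)),(s,(-24,7,60),S(150,208)),(s,(-24,-7,60),S(172,238))]
for o in (ot,os,ot+os): print("rest",*fit(o,[645,-75,-.2]))
T=lambda u,v:np.array([260+u/4.5-.5,110+v/4.5-.5]); S=lambda u,v:np.array([270+u/3.5-.5,170+v/3.5-.5])
ot=[(t,(100,105,8),T(50,470)),(t,(-100,105,8),T(388,568)),(t,(-30,34,204),T(368,352))]
os=[(s,(100,105,8),S(30,325)),(s,(-100,105,8),S(103,570)),(s,(-100,-105,8),S(455,506)),(s,(-30,34,204),S(238,187)),(s,(-30,34,173),S(237,240))]
for o in (ot,os,ot+os): print("stand",*fit(o,[494,-378,1.3]))
E
python3 fit.py
```

```text
rest [ 6.42166626e+02 -7.75919694e+01 -2.65476773e-01] [[ 0.3 -0.4]
 [ 0.1 -0.1]
 [-0.3  0.2]
 [-0.  -0.1]
 [-0.3  0.4]
 [ 0.2  0. ]]
rest [ 6.39653881e+02 -7.95836812e+01 -3.40473067e-01] [[-0.4 -0.2]
 [ 0.1  0.4]
 [ 0.2 -1.4]
 [ 0.4  1. ]
 [ 0.2 -0.1]
 [-0.6 -0. ]]
rest [ 6.41509536e+02 -7.78989601e+01 -2.85660294e-01] [[ 0.5 -0.2]
 [ 0.3  0.2]
 [-0.3  0.2]
 [-0.1  0.3]
 [-0.3  0.6]
 [ 0.1  0.3]
 [-0.4 -0.7]
 [ 0.5 -0.2]
 [ 0.1 -1.5]
 [ 1.3  0.7]
 [ 0.4 -0.3]
 [-0.1 -0.2]]
stand [ 480.67881994 -376.99898044    1.27172618] [[-0.2 -0.8]
 [ 1.3 -0.7]
 [-0.5  5. ]]
stand [ 480.31239737 -377.39847443    1.27094829] [[ 0.4 -1.1]
 [ 1.4  0.2]
 [ 3.6  0. ]
 [-4.8  1.4]
 [-5.8 -0.5]]
stand [ 480.40730226 -377.26105675    1.27050846] [[-0.2 -0.8]
 [ 1.4 -0.6]
 [-0.4  5.1]
 [ 0.5 -1.2]
 [ 1.4  0.1]
 [ 3.6 -0. ]
 [-4.8  1.3]
 [-5.8 -0.5]]
```

```bash
cat >> fit.py <<'E'
print("pin top",tri(s,S(238,187),t,T(368,352)))
def red(p):
    im=p["img"].astype(int); m=((im[...,0]>130)&(im[...,1]<70)&(im[...,2]<70)).astype(np.uint8); 
    return m
print(atz(t,T(368,352),204),atz(s,S(238,187),204),atz(s,S(237,236),173))
# tube ends centres
a=tri(s,S(322,55),t,T(155,90)); b=tri(s,S(455,268),t,T(563,205)); print("tube ends",a,b,(a+b)/2,np.arctan2(a[1]-b[1],a[0]-b[0]))
print("foot tip",tri(s,S(130,165),t,T(153,372)),"leg near foot",tri(s,S(150,185),t,T(180,367)))
# base y offset free
X=lambda u,v,z:np.round(atz(t,T(u,v),z))
print("base corners",X(50,470,8),X(388,568,8))
# toolbox corner top, drawers
T0=lambda u,v:np.array([u/1.4-.3,v/1.4-.3])
print("box corner",tri(s,T0(601,325),t,T0(530,150)))
print("box near-top corners",tri(s,T0(740,322),t,T0(602,63)),tri(s,T0(620,300),t,T0(500,170)))
print("vise top",tri(s,T0(412,243),t,T0(322,258)),tri(s,T0(372,282),t,T0(265,315)))
print("wall base",[np.round(atz(t,T0(*q),0)) for q in [(145,260),(250,160),(270,140),(410,3)]])
print("wall top", tri(s,T0(320,138),t,T0(72,240)))
E
python3 fit.py | sed -n '/pin top/,$p'
```

```text
pin top [ 449.22264619 -396.88740269  203.80175459]
[ 449.50771828 -397.03679801] [ 448.75979814 -396.98591867] [ 449.35089484 -399.6030282 ]
tube ends [ 575.71280015 -304.38723489  190.17143511] [ 515.51833344 -490.28233973  192.5568021 ] [ 545.61556679 -397.33478731  191.36411861] 1.2576422243723977
foot tip [ 446.56244843 -301.60008884  154.9560044 ] leg near foot [ 450.34437463 -315.61444342  148.47571589]
base corners [ 408. -251.] [ 349. -438.]
box corner [ 612.83825428 -478.06543256  179.32885735]
box near-top corners [ 734.63569412 -581.54772844  210.15683847] [ 614.13460764 -456.03685329  196.64023171]
vise top [ 477.7345     -173.96405428  177.51718382] [426.66407367 -81.08338999  68.14180441]
wall base [array([490., 172.]), array([670., -19.]), array([707., -56.]), array([ 962., -320.])]
wall top [494.68458382 185.70640318 217.17892315]
```

```bash
cat > go.py <<'E'
import sys
from h import *
from scipy.spatial.transform import Rotation as R
def plan(x,y,z,yaw,tilt=0.,st=None):
    "tilt: extra rotation (rad) about stand-x axis (world dir yaw 1.262) applied in world"
    st=st or sense(); R0=R.from_euler("xyz",st["eef_rot"]); ax=np.array([np.cos(1.262),np.sin(1.262),0])
    R1=R.from_rotvec(tilt*ax)*R.from_euler("xyz",[np.pi,0,yaw])
    turn=(R0.inv()*R1).as_rotvec()/(np.pi/2); sh=R0.inv().apply(np.array([x,y,z])-st["tcp_pos"])/120
    print(round(st["clock"],2),"tcp",st["tcp_pos"].round(1),"rot",st["eef_rot"].round(3),"gap",round(st["finger_gap"],1),"F",st["ft_force"].round(1))
    print("turn",turn.round(3).tolist(),"shift",sh.round(3).tolist(),"rows>=",round(max(np.linalg.norm(sh)*120/50,np.linalg.norm(turn)*90/8.59),1))
if __name__=="__main__": plan(*map(float,sys.argv[1:]))
E
python3 - <<'E'
import numpy as np
for a,y in zip(np.linspace(1.10,-.72,8)[1:],np.linspace(1.10,-.309,8)[1:]): print(a.round(2),600*np.cos(a).round(3),600*np.sin(a).round(3),y.round(3))
E
python3 go.py 420 460 300 0.9
```

```text
0.84 400.20000000000005 447.0 0.899
0.58 501.59999999999997 328.8 0.697
0.32 569.4 189.0 0.496
0.06 598.8 36.0 0.295
-0.2 588.0 -119.4 0.094
-0.46 537.6 -266.4 -0.108
-0.72 451.2 -395.40000000000003 -0.309
1.2 tcp [283.  557.3 240.7] rot [ 3.142 -0.     1.101] gap 91.7 F [-0.1 -0.3 -0.4]
turn [0.0, -0.0, 0.128] shift [-0.206, 1.385, -0.494] rows>= 3.6
```

Emit:
jog_arm([
  [[0,0,0.13],[-0.1,1,-0.5],50],
  [[0,0,0.13],[-0.1,1,-0.5],50],
  [[0,0,0.13],[-0.1,1,-0.5],50],
])

```text
clock: 1.5
tcp_pos: [387.5, 490.4, 302.4]
eef_rot: [3.14, -0.002, 0.892]
ft_force: [0.0, 0.4, -0.1]
finger_gap: 72.3
```

Emit:
jog_arm([
  [[0,0,0.13],[-0.1,1,0],50],
  [[0,0,0.13],[-0.1,1,0],50],
  [[0,0,0.13],[-0.1,1,0],50],
])

```text
clock: 1.8
tcp_pos: [477.4, 401.2, 303.1]
eef_rot: [3.138, -0.003, 0.68]
ft_force: [0.1, 0.0, -0.5]
finger_gap: 48.9
```

Emit:
jog_arm([
  [[0,0,0.13],[-0.1,1,0],50],
  [[0,0,0.13],[-0.1,1,0],50],
  [[0,0,0.13],[-0.1,1,0],50],
])

```text
clock: 2.1
tcp_pos: [546.1, 295.5, 303.8]
eef_rot: [3.136, -0.004, 0.469]
ft_force: [-0.1, 0.1, 0.4]
finger_gap: 45.8
```

Emit:
jog_arm([
  [[0,0,0.13],[-0.1,1,0],50],
  [[0,0,0.13],[-0.1,1,0],50],
  [[0,0,0.13],[-0.1,1,0],50],
])

```text
clock: 2.4
tcp_pos: [591.1, 177.7, 304.9]
eef_rot: [3.135, -0.006, 0.257]
ft_force: [-0.5, 0.1, 0.5]
finger_gap: 45.9
```

Emit:
jog_arm([
  [[0,0,0.13],[-0.1,1,0],50],
  [[0,0,0.13],[-0.1,1,0],50],
  [[0,0,0.13],[-0.1,1,0],50],
])

```text
clock: 2.7
tcp_pos: [610.4, 53.1, 306.1]
eef_rot: [3.134, -0.008, 0.046]
ft_force: [-0.0, 0.6, -1.1]
finger_gap: 45.8
```

Emit:
jog_arm([
  [[0,0,0.13],[-0.1,1,0],50],
  [[0,0,0.13],[-0.1,1,0],50],
  [[0,0,0.13],[-0.1,1,0],50],
])

```text
clock: 3.0
tcp_pos: [603.0, -72.7, 307.3]
eef_rot: [3.134, -0.01, -0.166]
ft_force: [-0.5, -0.3, 1.0]
finger_gap: 45.7
```

Emit:
jog_arm([
  [[0,0,0.09],[-0.1,1,0],50],
  [[0,0,0.09],[-0.1,1,0],50],
  [[0,0,0.09],[-0.1,1,0],50],
])

```text
clock: 3.3
tcp_pos: [569.4, -194.1, 308.7]
eef_rot: [3.134, -0.012, -0.312]
ft_force: [0.0, -0.8, 0.8]
finger_gap: 46.0
```

```bash
python3 go.py 449.3 -397 240 -0.309
```

```text
3.3 tcp [ 569.4 -194.1  308.7] rot [ 3.134 -0.012 -0.312] gap 46.0 F [ 0.  -0.8  0.8]
turn [0.005, -0.008, -0.002] shift [-0.44, 1.912, 0.583] rows>= 4.9
```

Emit:
jog_arm([
  [[0.005,-0.008,0],[-0.22,0.95,0.05],50],
  [[0.005,-0.008,0],[-0.22,0.95,0.05],50],
  [[0.005,-0.008,0],[-0.22,0.95,0.05],50],
])

```text
clock: 3.6
tcp_pos: [505.9, -299.4, 303.7]
eef_rot: [3.139, 0.001, -0.318]
ft_force: [0.0, -0.3, 0.1]
finger_gap: 45.9
```

```bash
python3 go.py 449.3 -397 240 -0.309
```

```text
3.6 tcp [ 505.9 -299.4  303.7] rot [ 3.139e+00  1.000e-03 -3.180e-01] gap 45.9 F [ 0.  -0.3  0.1]
turn [0.001, 0.0, -0.006] shift [-0.193, 0.919, 0.533] rows>= 2.6
```

Emit:
jog_arm([
  [[0,0,-0.006],[-0.193,0.919,0.45],50],
  [[0,0,-0.006],[-0.193,0.919,0.533],50],
  [[0,0,-0.006],[-0.193,0.919,0.533],50],
  [[0,0,-0.006],[-0.193,0.919,0.533],50],
])

```text
clock: 4.0
tcp_pos: [444.5, -400.6, 238.0]
eef_rot: [3.138, 0.005, -0.316]
ft_force: [0.0, 0.1, 0.8]
finger_gap: 45.9
```

```bash
python3 - <<'E'
from h import *
s=read_camera("side");t=read_camera("top")
crop(s,270,140,420,300,3.5,"s1.png"); crop(t,260,110,400,240,4.5,"t1.png")
st=sense();print(st["tcp_pos"],st["eef_rot"],proj(s,st["tcp_pos"]))
E
python3 go.py 449.3 -397 190 -0.309
```

```text
[ 448.8400764  -397.30272239  239.74333428] [ 3.13966850e+00  1.27764879e-03 -3.10581656e-01] [[339.32173673 206.86186275]]
4.1 tcp [ 448.8 -397.3  239.7] rot [ 3.14e+00  1.00e-03 -3.11e-01] gap 45.8 F [-0.1 -0.   0. ]
turn [0.001, 0.001, -0.001] shift [0.003, -0.004, 0.415] rows>= 1.0
```

View pics/s1.png

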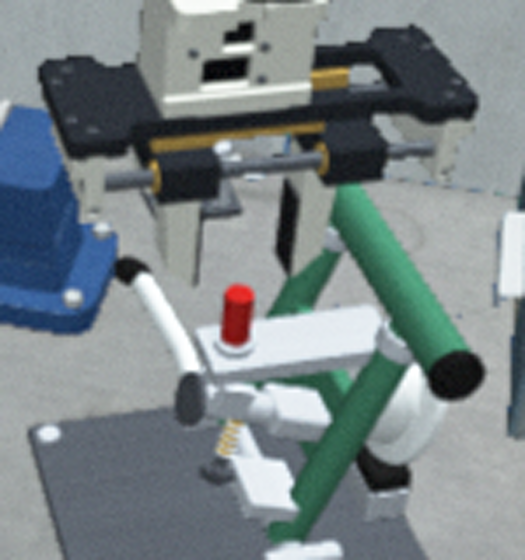

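View pics/t1.png

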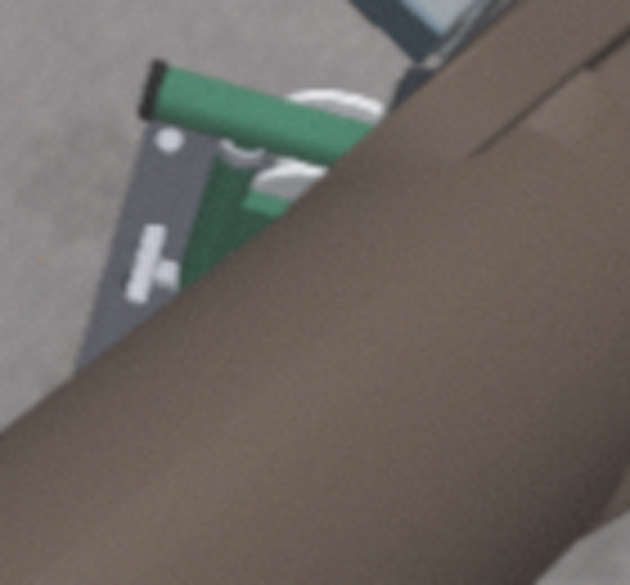

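Emit:
jog_arm([
  [[0,0,0],[0,0,0.3],50],
  [[0,0,0],[0,0,0.41],50],
  [[0,0,0],[0,0,0.41],50],
  [[0,0,0],[0,0,0.41],0],
  [[0,0,0],[0,0,0.41],0],
  [[0,0,0],[0,0,0.41],0],
  [[0,0,0],[0,0,0.41],0],
  [[0,0,0],[0,0,0.41],0],
  [[0,0,0],[0,0,0.41],0],
], force=20)

```text
clock: 5.0
tcp_pos: [449.4, -397.7, 191.2]
eef_rot: [3.139, -0.0, -0.31]
ft_force: [1.2, -0.7, 3.5]
finger_gap: 15.6
```

Emit:
jog_arm([
  [[0,0,0],[0,0,-0.1],0],
  [[0,0,0],[0,0,-0.2],0],
  [[0,0,0],[0,0,-0.35],0],
  [[0,0,0],[0,0,-0.6],0],
  [[0,0,0],[0,0,-0.9],0],
  [[0,0,0],[0,0,-0.9],0],
])

```text
clock: 5.6
tcp_pos: [450.0, -399.5, 304.9]
eef_rot: [3.137, -0.007, -0.311]
ft_force: [-0.2, -0.6, -0.8]
finger_gap: 15.6
```

```bash
python3 - <<'E'
from h import *
s=read_camera("side")
crop(s,270,100,420,270,3.5,"s2.png")
E
python3 go.py 642 -77.6 290 -0.785
```

```text
5.65 tcp [ 449.5 -398.7  302.5] rot [ 3.138 -0.005 -0.311] gap 15.6 F [-0.7  1.  -0.8]
turn [0.002, -0.003, 0.302] shift [0.707, -3.038, 0.096] rows>= 7.5
```

View pics/s2.png

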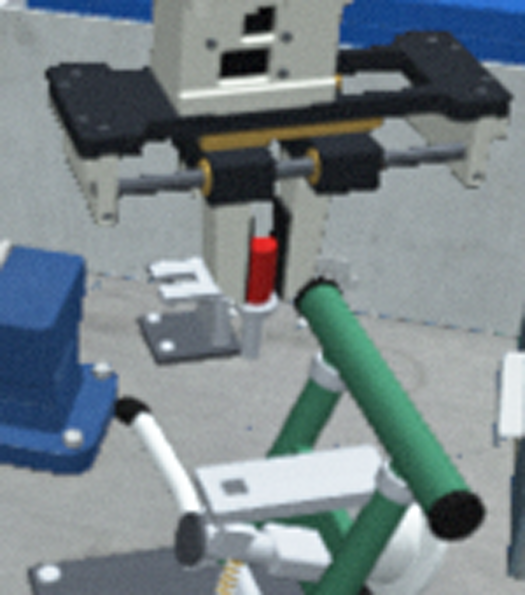

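The pin (red handle at px (260,270)) hangs straight between the fingers, and the lug bore is empty. Now moving to the steel rest.

Emit:
jog_arm([
  [[0,0,0.1],[0.1,-0.4,0],0],
  [[0,0,0.2],[0.24,-1,0],0],
  [[0,0,0.3],[0.24,-1,0],0],
  [[0,0,0.3],[0.24,-1,0],0],
])

```text
clock: 6.05
tcp_pos: [516.1, -287.8, 300.9]
eef_rot: [3.141, -0.002, -0.78]
ft_force: [-0.6, -0.7, -1.1]
finger_gap: 15.1
```

```bash
python3 go.py 642 -77.6 290 -0.785
```

```text
6.05 tcp [ 516.1 -287.8  300.9] rot [ 3.141e+00 -2.000e-03 -7.800e-01] gap 15.1 F [-0.6 -0.7 -1.1]
turn [0.0, -0.002, 0.003] shift [-0.487, -1.983, 0.089] rows>= 4.9
```

Emit:
jog_arm([
  [[0,0,0],[-0.25,-1,0],0],
  [[0,0,0],[-0.25,-1,0],0],
  [[0,0,0],[-0.25,-1,0],0],
])

```text
clock: 6.35
tcp_pos: [580.0, -178.0, 300.1]
eef_rot: [3.141, -0.0, -0.777]
ft_force: [0.3, -0.2, -0.5]
finger_gap: 15.4
```

```bash
python3 go.py 642 -77.6 180 -0.785
```

```text
6.35 tcp [ 580.  -178.   300.1] rot [ 3.141 -0.    -0.777] gap 15.4 F [ 0.3 -0.2 -0.5]
turn [0.0, -0.0, 0.005] shift [-0.218, -0.959, 1.0] rows>= 3.4
```

Emit:
jog_arm([
  [[0,0,0],[-0.1,-0.45,0.0],0],
  [[0,0,0],[-0.218,-0.959,0.2],0],
  [[0,0,0.005],[-0.218,-0.959,0.5],0],
  [[0,0,0.005],[-0.218,-0.959,1],0],
  [[0,0,0.005],[-0.218,-0.959,1],0],
  [[0,0,0.005],[-0.218,-0.959,1],0],
])

```text
clock: 6.95
tcp_pos: [640.4, -78.9, 178.8]
eef_rot: [3.138, 0.002, -0.786]
ft_force: [0.2, -0.6, 0.4]
finger_gap: 15.3
```

```bash
python3 - <<'E'
from h import *
s=read_camera("side");t=read_camera("top")
crop(s,290,110,380,215,5.7,"s3.png"); crop(t,170,90,230,150,8,"t3.png")
E
python3 go.py 642 -77.6 140 -0.785
```

```text
7.05 tcp [642.7 -79.6 182.3] rot [-3.141e+00 -3.000e-03 -7.860e-01] gap 15.4 F [0.4 0.1 0.1]
turn [-0.0, -0.002, -0.001] shift [-0.017, -0.008, 0.353] rows>= 0.8
```

View pics/s3.png

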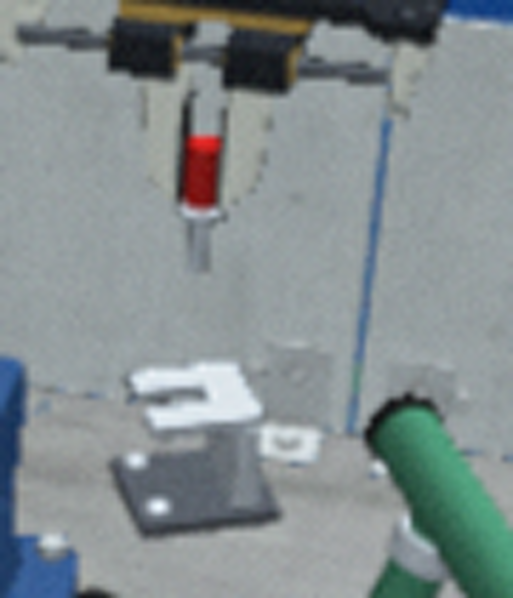

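View pics/t3.png

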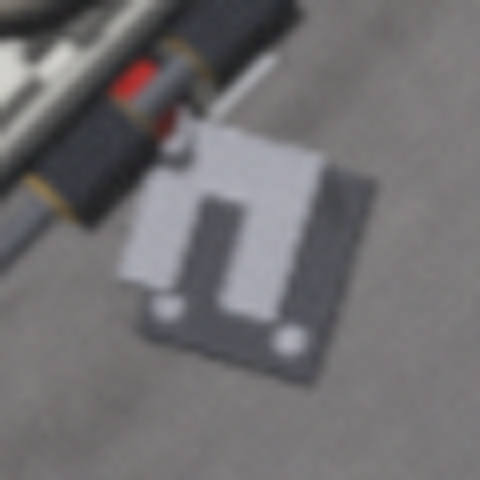

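```bash
python3 - <<'E'
from h import *
import pickle
s,t=pickle.load(open("c0.pkl","rb"))
uS=[290+198/5.7-.5,110+270/5.7-.5]; uT=[170+178/8-.5,90+153/8-.5]
print(tri(s,uS,t,uT),atz(t,uT,131),atz(s,uS,131))
print(proj(s,[[642,-77.6,131]]),uS,proj(t,[[642,-77.6,131]]),uT)
E
```

```text
[642.66210058 -77.62880039 125.36658155] [642.36646367 -79.55171404] [635.36992256 -85.25541832]
[[324.71757116 154.93651562]] [324.2368421052632, 156.86842105263156] [[190.88010897 108.80228174]] [191.75, 108.625]
```

Emit:
jog_arm([
  [[0,0,0],[-0.012,-0.006,0.25],0],
  [[0,0,0],[-0.012,-0.006,0.45],0],
  [[0,0,0],[-0.012,-0.006,0.45],0],
  [[0,0,0],[-0.012,-0.006,0.45],0],
])

```text
clock: 7.45
tcp_pos: [643.3, -79.2, 130.7]
eef_rot: [-3.139, -0.005, -0.787]
ft_force: [0.7, -0.9, 0.9]
finger_gap: 15.3
```

```bash
python3 - <<'E'
from h import *
s=read_camera("side");t=read_camera("top")
crop(s,300,140,360,210,8.5,"s4.png"); crop(t,170,90,230,150,9,"t4.png")
E
python3 go.py 642 -77.6 83.5 -0.785
```

```text
7.55 tcp [643.7 -79.  130.9] rot [-3.138 -0.005 -0.787] gap 15.6 F [ 0.4  1.1 -0.7]
turn [-0.002, -0.003, -0.001] shift [-0.02, 0.003, 0.395] rows>= 0.9
```

View pics/s4.png

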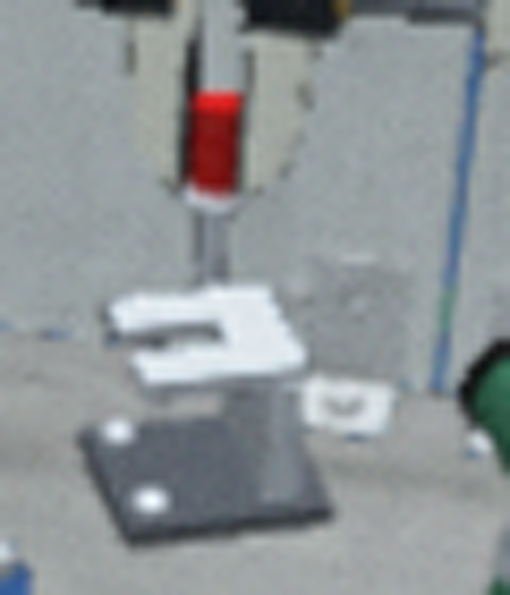

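View pics/t4.png

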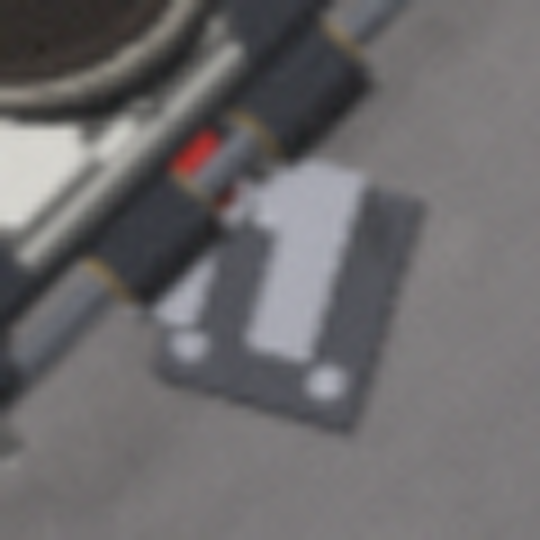

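```bash
python3 - <<'E'
from h import *
import pickle
s,t=pickle.load(open("c0.pkl","rb"))
c=lambda p:np.round((p-[300,140]+.5)*8.5,0).tolist()
print("foot at tcp",c(proj(s,[[643.7,-79,79.7],[643.7,-79,107],[643.7,-79,60]])))
for o,yaw in (((642,-77.6),-.265),((639.7,-79.6),-.3),((641,-78.5),-.28)):
    q=[];
    for x,y in ((8,7),(8,-7),(-24,7),(-24,-7),(-24,25),(-24,-25)):
        q.append([o[0]+np.cos(yaw)*x-np.sin(yaw)*y,o[1]+np.sin(yaw)*x+np.cos(yaw)*y,60])
    print(o,c(proj(s,q)),c(proj(s,[[*o,60]])))
E
```

```text
foot at tcp [[211.0, 277.0], [217.0, 201.0], [207.0, 331.0]]
(642, -77.6) [[217.0, 315.0], [231.0, 338.0], [120.0, 328.0], [134.0, 352.0], [103.0, 298.0], [152.0, 383.0]] [[200.0, 330.0]]
(639.7, -79.6) [[215.0, 320.0], [228.0, 344.0], [117.0, 332.0], [130.0, 355.0], [102.0, 302.0], [146.0, 387.0]] [[197.0, 335.0]]
(641, -78.5) [[216.0, 317.0], [230.0, 341.0], [119.0, 330.0], [132.0, 353.0], [103.0, 300.0], [149.0, 385.0]] [[199.0, 332.0]]
```

```bash
python3 go.py 640.3 -78.1 95 -0.785
```

```text
7.55 tcp [643.7 -79.  130.9] rot [-3.138 -0.005 -0.787] gap 15.6 F [ 0.4  1.1 -0.7]
turn [-0.002, -0.003, -0.001] shift [-0.027, 0.016, 0.299] rows>= 0.7
```

Emit:
jog_arm([
  [[-0.002,-0.003,0],[-0.027,0.016,0],0],
  [[-0.002,-0.003,0],[-0.027,0.016,0.08],0],
  [[-0.002,-0.003,0],[-0.027,0.016,0.08],0],
])

```text
clock: 7.85
tcp_pos: [639.6, -77.8, 120.5]
eef_rot: [3.141, 0.0, -0.787]
ft_force: [-0.3, 0.0, -0.6]
finger_gap: 15.2
```

```bash
python3 go.py 640.3 -78.1 95 -0.785
```

```text
7.85 tcp [639.6 -77.8 120.5] rot [ 3.141  0.    -0.787] gap 15.2 F [-0.3  0.  -0.6]
turn [0.0, 0.0, -0.001] shift [0.006, -0.003, 0.213] rows>= 0.5
```

Descend gently with force checks.

Emit:
jog_arm([
  [[0,0,0],[0.006,-0.003,0.06],0],
  [[0,0,0],[0.006,-0.003,0.12],0],
  [[0,0,0],[0.006,-0.003,0.16],0],
  [[0,0,0],[0.006,-0.003,0.16],0],
])

```text
clock: 8.25
tcp_pos: [639.7, -77.9, 100.2]
eef_rot: [3.14, 0.002, -0.787]
ft_force: [-0.1, 0.1, 1.0]
finger_gap: 15.2
```

```bash
python3 - <<'E'
from h import *
s=read_camera("side")
crop(s,300,140,360,210,8.5,"s5.png")
E
python3 go.py 640.3 -78.1 83.5 -0.785
```

```text
8.3 tcp [640.  -78.  100.8] rot [ 3.14e+00  1.00e-03 -7.87e-01] gap 15.7 F [ 0.6  0.2 -0.5]
turn [0.001, 0.001, -0.001] shift [0.002, -0.001, 0.144] rows>= 0.3
```

View pics/s5.png

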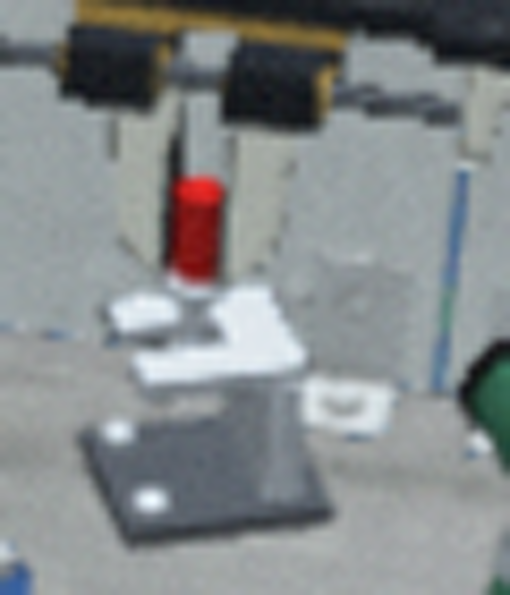

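Emit:
jog_arm([
  [[0,0,0],[0.002,0,0.08],0],
  [[0,0,0],[0.002,0,0.14],0],
  [[0,0,0],[0.002,0,0.145],0],
  [[0,0,0],[0.002,0,0.145],0],
])

```text
clock: 8.7
tcp_pos: [640.0, -78.2, 82.8]
eef_rot: [3.14, 0.001, -0.787]
ft_force: [0.1, 0.1, -0.5]
finger_gap: 15.5
```

Emit:
jog_arm([
  [[0,0,0],[0,0,0],35],
  [[0,0,0],[0,0,0],40],
  [[0,0,0],[0,0,0],40],
  [[0,0,0],[0,0,-0.2],40],
  [[0,0,0],[0,0,-0.6],40],
  [[0,0,0],[0,0,-1],40],
  [[0,0,0],[0,0,-1],40],
])

```text
clock: 9.4
tcp_pos: [643.6, -79.6, 209.8]
eef_rot: [-3.136, -0.007, -0.788]
ft_force: [1.1, -0.5, -0.1]
finger_gap: 36.6
```

```bash
python3 - <<'E'
from h import *
s=read_camera("side")
crop(s,300,140,360,210,8.5,"s6.png")
E
python3 go.py 448.4 -304.2 260 -0.309
```

```text
9.45 tcp [642.2 -78.9 206.6] rot [-3.139 -0.004 -0.787] gap 36.9 F [ 0.4 -0.1 -0.5]
turn [-0.001, -0.003, -0.304] shift [0.192, 2.468, -0.451] rows>= 6.0
```

View pics/s6.png

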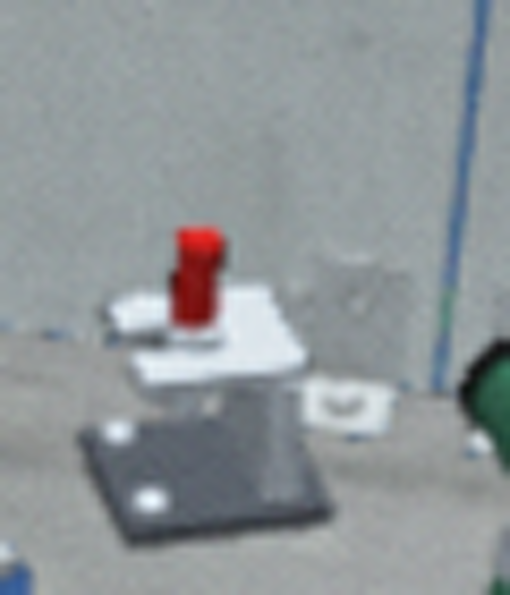

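The pin hangs in the notch by its collar (handle (200,280), collar on plate (197,335)). Next is the kickstand.

Emit:
jog_arm([
  [[0,0,-0.1],[0.04,0.4,-0.4],0],
  [[0,0,-0.2],[0.08,0.8,-0.45],0],
  [[0,0,-0.3],[0.08,1,-0.45],0],
  [[0,0,-0.304],[0.08,1,-0.45],0],
])

```text
clock: 9.85
tcp_pos: [559.8, -176.2, 261.2]
eef_rot: [3.141, -0.005, -0.312]
ft_force: [-0.0, 1.0, -0.4]
finger_gap: 9.2
```

```bash
python3 go.py 445.1 -314.7 250 -0.309
```

```text
9.85 tcp [ 559.8 -176.2  261.2] rot [ 3.141 -0.005 -0.312] gap 9.2 F [-0.   1.  -0.4]
turn [0.001, -0.003, -0.002] shift [-0.555, 1.392, 0.092] rows>= 3.6
```

Emit:
jog_arm([
  [[0,0,0],[-0.4,0.9,0],0],
  [[0,0,0],[-0.4,0.9,0],0],
  [[0,0,0],[-0.4,0.9,0],0],
])

```text
clock: 10.15
tcp_pos: [477.4, -267.1, 260.3]
eef_rot: [3.14, -0.003, -0.317]
ft_force: [-0.9, -0.3, 0.9]
finger_gap: 0.3
```

```bash
python3 go.py 445.1 -314.7 195 -0.309
```

```text
10.15 tcp [ 477.4 -267.1  260.3] rot [ 3.14e+00 -3.00e-03 -3.17e-01] gap 0.3 F [-0.9 -0.3  0.9]
turn [0.001, -0.002, -0.005] shift [-0.134, 0.46, 0.545] rows>= 1.7
```

Emit:
jog_arm([
  [[0,0,-0.005],[-0.134,0.46,0.2],0],
  [[0,0,-0.005],[-0.134,0.46,0.5],0],
  [[0,0,-0.005],[-0.134,0.46,0.545],0],
  [[0,0,-0.005],[-0.134,0.46,0.545],0],
])

```text
clock: 10.55
tcp_pos: [444.5, -313.5, 193.3]
eef_rot: [3.141, 0.001, -0.31]
ft_force: [0.5, -0.1, -0.1]
finger_gap: 0.8
```

```bash
python3 - <<'E'
from h import *
s=read_camera("side")
crop(s,270,170,400,310,4.2,"s7.png")
o=np.array([490.8,-378.7]);sx=np.array([.304,.953]);sy=np.array([-.953,.304])
print([np.round(o+a*sx+b*sy,1).tolist() for a,b in ((47,63),(47,70),(44,85),(43,91))])
E
python3 go.py 445.1 -314.7 170 -0.309;python3 go.py 422.2 -312.2 115 -0.309;python3 go.py 417.1 -310.1 96 -0.309
```

```text
[[445.0, -314.8], [438.4, -312.6], [423.2, -310.9], [417.1, -310.1]]
10.6 tcp [ 445.7 -313.6  194.6] rot [ 3.14e+00 -2.00e-03 -3.08e-01] gap 0.7 F [0.9 0.4 0.8]
turn [0.001, -0.001, 0.0] shift [-0.002, 0.01, 0.205] rows>= 0.5
10.6 tcp [ 445.7 -313.6  194.6] rot [ 3.14e+00 -2.00e-03 -3.08e-01] gap 0.7 F [0.9 0.4 0.8]
turn [0.001, -0.001, 0.0] shift [-0.191, 0.048, 0.663] rows>= 1.7
10.6 tcp [ 445.7 -313.6  194.6] rot [ 3.14e+00 -2.00e-03 -3.08e-01] gap 0.7 F [0.9 0.4 0.8]
turn [0.001, -0.001, 0.0] shift [-0.237, 0.044, 0.821] rows>= 2.1
```

View pics/s7.png

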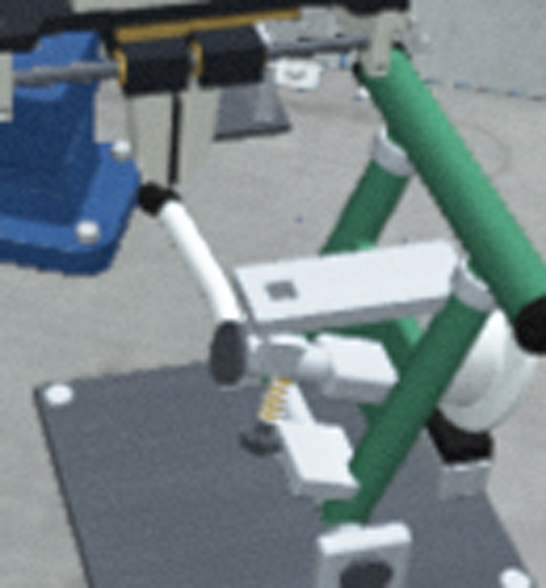

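Emit:
jog_arm([
  [[0,0,0],[-0.03,0.01,0.15],0],
  [[0,0,0],[-0.06,0.02,0.24],0],
  [[0,0,0],[-0.09,0.025,0.32],0],
  [[0,0,0],[-0.115,0.03,0.4],0],
  [[0,0,0],[-0.14,0.035,0.48],0],
  [[0,0,0],[-0.165,0.04,0.56],0],
  [[0,0,0],[-0.19,0.045,0.64],0],
  [[0,0,0],[-0.21,0.045,0.72],0],
  [[0,0,0],[-0.225,0.045,0.78],0],
])

```text
clock: 11.5
tcp_pos: [417.9, -309.9, 99.8]
eef_rot: [3.141, -0.0, -0.308]
ft_force: [-0.7, 0.1, -0.1]
finger_gap: 0.5
```

```bash
python3 - <<'E'
from h import *
s=read_camera("side")
crop(s,270,170,400,310,4.2,"s8.png")
E
python3 go.py 417.1 -310.1 96 -0.309
```

```text
11.55 tcp [ 417.4 -309.5   99. ] rot [ 3.141e+00  1.000e-03 -3.080e-01] gap 0.4 F [-0.   0.2 -0.6]
turn [0.0, 0.001, 0.001] shift [-0.001, 0.006, 0.025] rows>= 0.1
```

View pics/s8.png

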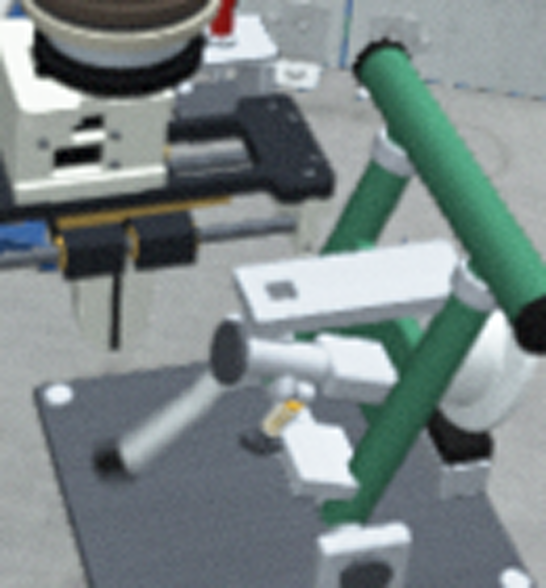

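Emit:
jog_arm([
  [[0,0,0],[-0.05,0,-0.3],0],
  [[0,0,0],[-0.05,0,-0.7],20],
  [[0,0,0],[-0.05,0,-1],50],
  [[0,0,0],[-0.05,0,-1],80],
])

```text
clock: 11.95
tcp_pos: [414.1, -309.1, 223.4]
eef_rot: [3.141, -0.007, -0.308]
ft_force: [1.1, 0.3, -0.0]
finger_gap: 19.7
```

```bash
python3 - <<'E'
from h import *
s=read_camera("side")
crop(s,270,170,400,310,4.2,"s9.png"); crop(s,0,0,560,420,1.4,"s9f.png")
E
python3 go.py 545 -396 290 -0.309
```

```text
12.0 tcp [ 413.3 -308.   221.1] rot [-3.142 -0.004 -0.307] gap 24.0 F [ 0.4  0.  -0.7]
turn [-0.0, -0.002, 0.001] shift [1.27, 0.367, -0.57] rows>= 3.5
```

View pics/s9.png

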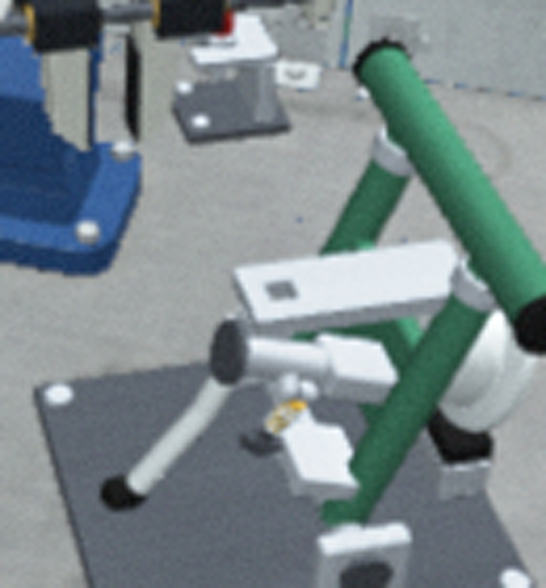

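View pics/s9f.png

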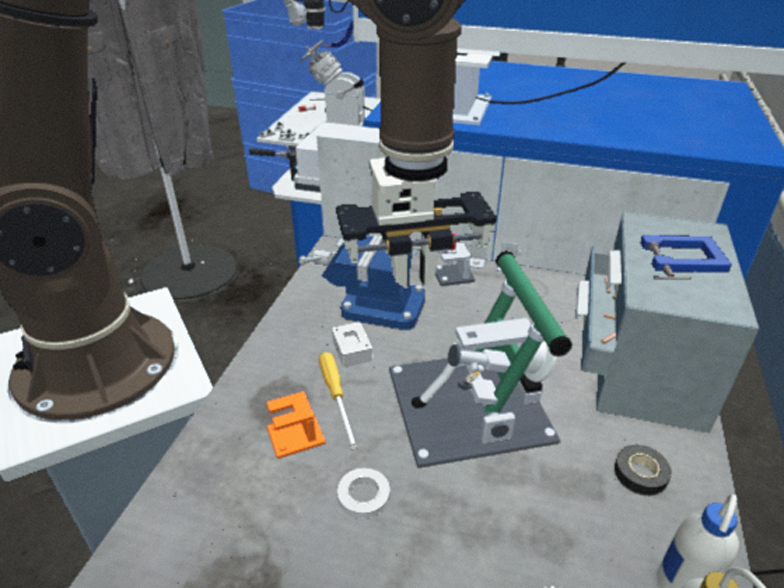

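```bash
python3 - <<'E'
from h import *
s=read_camera("side")
crop(s,270,170,400,310,4.2,"s10.png")
o=np.array([490.8,-378.7]);sx=np.array([.304,.953]);sy=np.array([-.953,.304]);c,q=np.cos(.35),np.sin(.35)
def W(x,y,z):
    w=o+x*sx+(y*c-z*q)*sy; return [*w,35+y*q+z*c]
for th in (0,.8,1.2,1.5,1.75):
    a=.1745-th; print(th,((proj(s,[W(-30+89*np.cos(a),100,75+89*np.sin(a))])-[270,170]+.5)*4.2).round())
print(((proj(s,[W(-30,70,75)])-[270,170]+.5)*4.2).round())
print([(d["centre"],d["conf"]) for d in tip_of("kick_foot",s)])
E
```

```text
0 [[164. 201.]]
0.8 [[121. 329.]]
1.2 [[115. 401.]]
1.5 [[120. 452.]]
1.75 [[128. 489.]]
[[260. 356.]]
[([389.2, -376.6, 54.5], 0.62)]
```

View pics/s10.png

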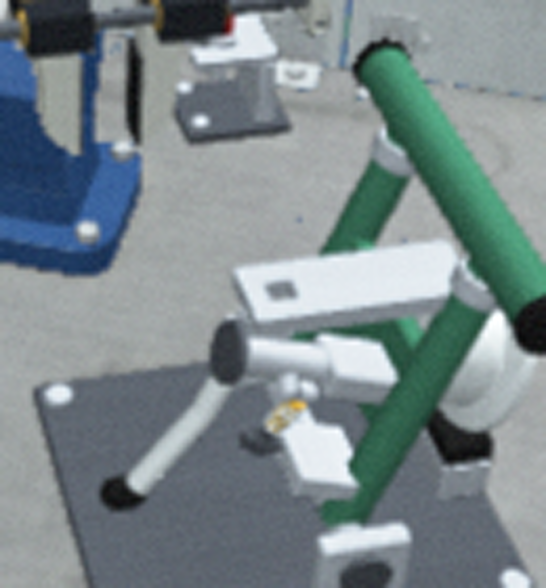

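```bash
python3 - <<'E'
from h import *
import pickle
s,t=pickle.load(open("c0.pkl","rb"))
T=lambda u,v:np.array([260+u/4.5-.5,110+v/4.5-.5]); S=lambda u,v:np.array([270+u/3.5-.5,170+v/3.5-.5])
print(tri(s,S(425,260),t,T(345,90)))
print(sense()["qpos"].round(2))
E
# tube target at stand x=15,y=-56.6
python3 -c "
o=(490.8,-378.7)
for x,y in((15,-56.6),(15,0)): print(o[0]+.304*x-.953*y,o[1]+.953*x+.304*y)"
python3 go.py 549.3 -381.6 290 -0.309
```

```text
[ 592.20783196 -404.63580351  100.33152891]
[ 0.06  0.3   0.62  1.91 -0.21  1.    0.46]
549.2998 -381.61139999999995
495.36 -364.405
12.1 tcp [ 411.8 -306.9  218.4] rot [-3.141e+00  2.000e-03 -3.070e-01] gap 31.8 F [-0.4  0.6 -0.3]
turn [-0.0, 0.001, 0.001] shift [1.28, 0.247, -0.599] rows>= 3.4
```

Emit:
jog_arm([
  [[0,0,0],[0.05,0,-0.35],70],
  [[0,0,0],[0.35,0.1,-0.6],70],
  [[0,0,0],[0.7,0.2,-0.6],70],
  [[0,0,0],[0.95,0.25,-0.6],70],
  [[0,0,0],[0.95,0.25,-0.6],70],
])

```text
clock: 12.6
tcp_pos: [514.2, -370.2, 287.1]
eef_rot: [-3.141, 0.004, -0.305]
ft_force: [0.1, 0.1, -0.6]
finger_gap: 64.2
```

```bash
python3 go.py 549.3 -381.6 250 -0.309
```

```text
12.6 tcp [ 514.2 -370.2  287.1] rot [-3.141  0.004 -0.305] gap 64.2 F [ 0.1  0.1 -0.6]
turn [-0.0, 0.003, 0.002] shift [0.309, 0.003, 0.308] rows>= 1.0
```

Emit:
jog_arm([
  [[0,0,0],[0.309,0,0],70],
  [[0,0,0],[0.309,0,0.25],70],
  [[0,0,0],[0.309,0,0.308],70],
  [[0,0,0],[0.309,0,0.308],70],
])

```text
clock: 13.0
tcp_pos: [547.6, -380.4, 247.6]
eef_rot: [-3.14, 0.01, -0.306]
ft_force: [-0.5, 0.1, 0.6]
finger_gap: 64.3
```

```bash
python3 - <<'E'
from h import *
s=read_camera("side")
crop(s,310,100,490,270,3.3,"s11.png")
E
python3 go.py 549.3 -381.6 187 -0.309
```

```text
13.05 tcp [ 548.1 -381.   249.3] rot [-3.141  0.007 -0.306] gap 64.2 F [0.2 0.4 0.4]
turn [-0.001, 0.004, 0.002] shift [0.015, 0.002, 0.519] rows>= 1.2
```

View pics/s11.png

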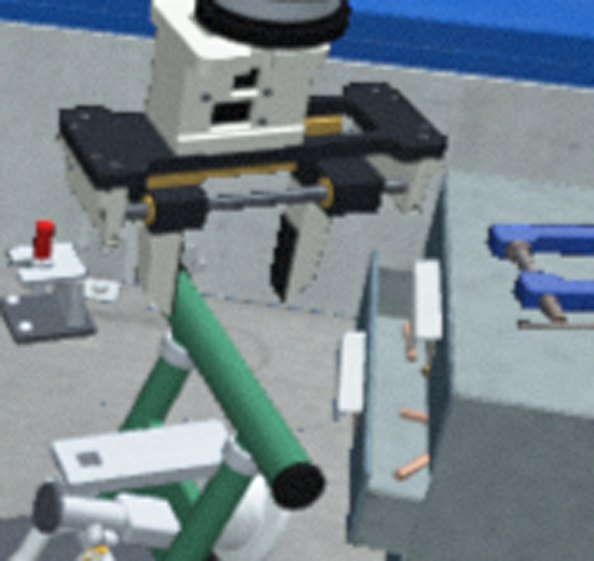

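Emit:
jog_arm([
  [[0,0,0],[0.015,0,0.2],70],
  [[0,0,0],[0.015,0,0.4],70],
  [[0,0,0],[0.015,0,0.52],70],
  [[0,0,0],[0.015,0,0.52],70],
], force=12)

```text
clock: 13.45
tcp_pos: [548.5, -380.7, 185.9]
eef_rot: [-3.14, 0.009, -0.307]
ft_force: [-0.8, 1.2, -0.5]
finger_gap: 64.2
```

```bash
python3 - <<'E'
from h import *
s=read_camera("side")
crop(s,310,100,490,270,3.3,"s12.png")
E
python3 go.py 549.3 -381.6 187 -0.309
```

```text
13.5 tcp [ 549.  -381.3  187.3] rot [-3.14   0.008 -0.307] gap 64.3 F [-0.2  0.7 -0.4]
turn [-0.001, 0.005, 0.002] shift [0.003, 0.002, 0.002] rows>= 0.1
```

View pics/s12.png

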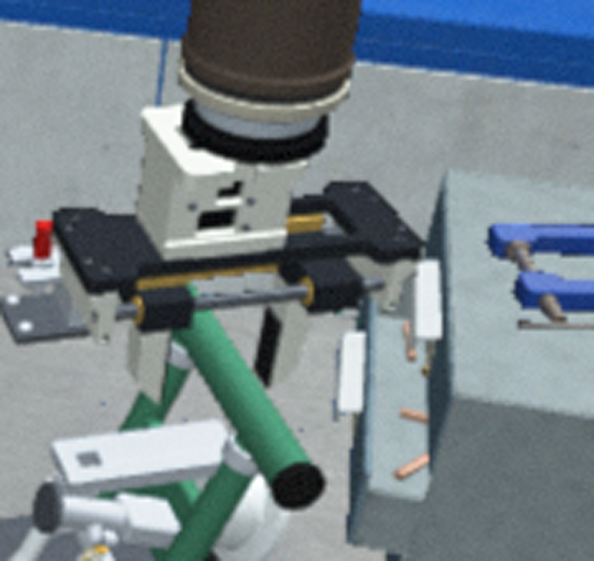

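Emit:
jog_arm([
  [[0,0,0],[0,0,0],20],
  [[0,0,0],[0,0,0],20],
  [[0,0,0],[0,0,0],20],
  [[0,0,0],[0,0,0],20],
  [[0,0,0],[0,0,0],20],
  [[0,0,0],[0,0,0],20],
], force=15)

```text
clock: 14.1
tcp_pos: [550.0, -381.6, 187.7]
eef_rot: [-3.141, 0.005, -0.306]
ft_force: [3.4, -0.6, 0.1]
finger_gap: 25.3
```

```bash
python3 - <<'E'
from go import *
st=sense(); 
o=np.array([490.8,-378.7]);sx=np.array([.304,.953]);sy=np.array([-.953,.304])
d=st["tcp_pos"][:2]-o; print("stand xy",d@sx,d@sy,st["tcp_pos"][2])
# arc: tube at angle th (lean) ; tool tilt = th-0.35
off=5-2-0 # tcp below tube centre along tool z; tube z at rest 190 vs tcp
tz=35+165*np.cos(.35); k=tz-st["tcp_pos"][2]; print("k",k)
for th in (.28,.21,.14,.07,0):
    ti=th-.35; y=-165*np.sin(th)-k*np.sin(-ti); z=35+165*np.cos(th)-k*np.cos(ti)
    w=o+(d@sx)*sx+y*sy; print(th,round(y,1),round(z,1)); plan(w[0],w[1],z,-.309,ti,st)
E
```

```text
stand xy 15.230525726367997 -57.33757679560707 187.73402004383044
k 2.262477575987077
0.28 -45.8 191.3
14.1 tcp [ 550.  -381.6  187.7] rot [-3.141  0.005 -0.306] gap 25.3 F [ 3.4 -0.6  0.1]
turn [-0.001, 0.048, 0.002] shift [-0.096, -0.0, -0.029] rows>= 0.5
0.21 -34.7 194.1
14.1 tcp [ 550.  -381.6  187.7] rot [-3.141  0.005 -0.306] gap 25.3 F [ 3.4 -0.6  0.1]
turn [-0.001, 0.093, 0.002] shift [-0.189, -0.001, -0.052] rows>= 1.0
0.14 -23.5 196.2
14.1 tcp [ 550.  -381.6  187.7] rot [-3.141  0.005 -0.306] gap 25.3 F [ 3.4 -0.6  0.1]
turn [-0.001, 0.137, 0.002] shift [-0.282, -0.001, -0.069] rows>= 1.4
0.07 -12.2 197.4
14.1 tcp [ 550.  -381.6  187.7] rot [-3.141  0.005 -0.306] gap 25.3 F [ 3.4 -0.6  0.1]
turn [-0.001, 0.182, 0.002] shift [-0.377, -0.001, -0.079] rows>= 1.9
0 -0.8 197.9
14.1 tcp [ 550.  -381.6  187.7] rot [-3.141  0.005 -0.306] gap 25.3 F [ 3.4 -0.6  0.1]
turn [-0.001, 0.226, 0.002] shift [-0.472, -0.001, -0.082] rows>= 2.4
```

Emit:
jog_arm([
  [[0,0.024,0],[-0.048,0,-0.015],20],
  [[0,0.048,0],[-0.096,0,-0.029],20],
  [[0,0.07,0],[-0.142,0,-0.041],20],
  [[0,0.093,0],[-0.189,0,-0.052],20],
  [[0,0.115,0],[-0.235,0,-0.061],20],
  [[0,0.137,0],[-0.282,0,-0.069],20],
  [[0,0.16,0],[-0.33,0,-0.074],20],
  [[0,0.182,0],[-0.377,0,-0.079],20],
  [[0,0.204,0],[-0.425,0,-0.081],20],
  [[0,0.226,0],[-0.472,0,-0.082],20],
  [[0,0.226,0],[-0.472,0,-0.082],20],
  [[0,0.226,0],[-0.472,0,-0.082],20],
])

```text
clock: 15.3
tcp_pos: [495.9, -364.3, 197.6]
eef_rot: [-3.14, -0.348, -0.307]
ft_force: [2.6, -0.9, -5.1]
finger_gap: 25.3
```

```bash
python3 - <<'E'
from go import *
s=read_camera("side");t=read_camera("top")
crop(s,270,100,490,310,2.8,"s13.png");crop(t,200,60,440,260,3,"t13.png");crop(s,0,0,560,420,1.4,"s13f.png")
for p in (s,t): 
  for n in ("top_tube","kick_foot","frame_stub","lock_pin"): print(n,[(np.round(d["centre"]).tolist(),round(d["conf"],2)) for d in tip_of(n,p)])
o=np.array([490.8,-378.7]);sx=np.array([.304,.953]);sy=np.array([-.953,.304])
st=sense();d=st["tcp_pos"][:2]-o; print("stand xy",d@sx,d@sy,st["tcp_pos"][2],st["eef_rot"],st["ft_force"],st["finger_gap"],st["clock"])
E
```

```text
top_tube [([491.0, -377.0, 200.0], 0.65)]
kick_foot [([495.0, -378.0, 3.0], 0.7), ([389.0, -372.0, 21.0], 0.64), ([644.0, -77.0, 0.0], 0.34)]
frame_stub [([490.0, -378.0, 33.0], 0.74)]
lock_pin [([490.0, -381.0, 31.0], 0.2)]
top_tube [([646.0, -78.0, 58.0], 0.3)]
kick_foot []
frame_stub []
lock_pin [([642.0, -78.0, 30.0], 0.55)]
stand xy 15.183477969528656 -0.6831205735155959 197.64485493940532 [-3.14075851 -0.34909119 -0.30638499] [ 1.99939277 -1.82740454 -6.06185738] 25.78666056696681 15.8
```

View pics/s13.png

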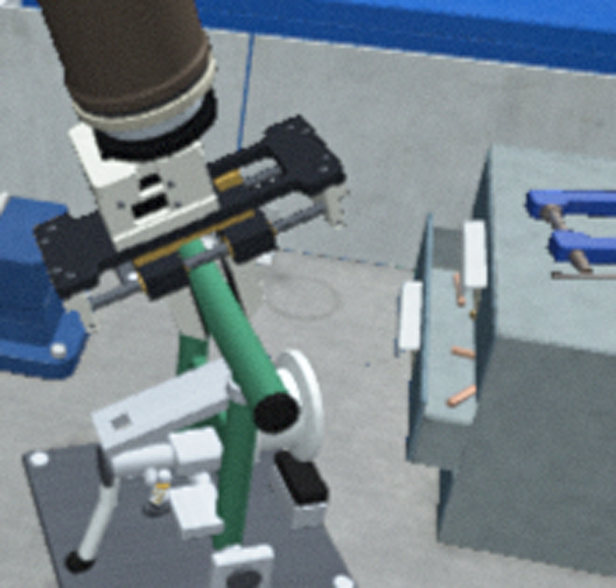

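View pics/t13.png

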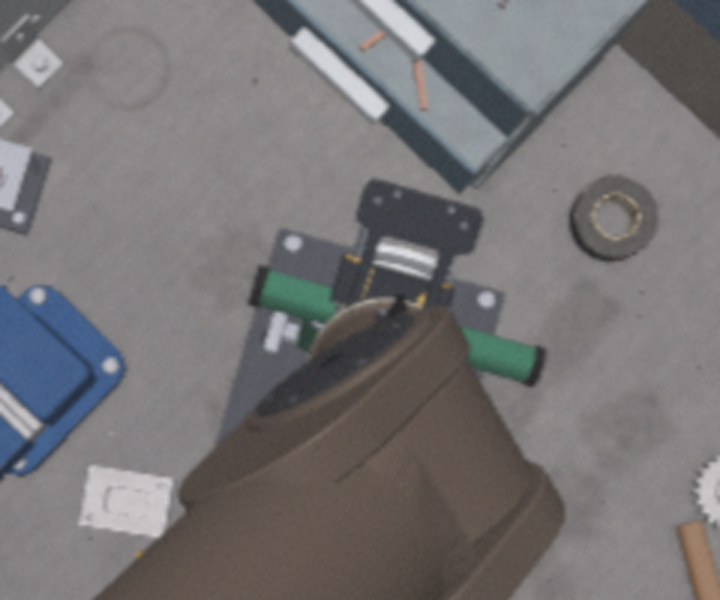

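```bash
python3 - <<'E'
from go import *
s=read_camera("side");t=read_camera("top")
T=lambda u,v:np.array([200+u/3-.5,60+v/3-.5])
a,b=atz(t,T(259,287),200),atz(t,T(537,365),200); m=(a+b)/2
o=np.array([490.8,-378.7]);sx=np.array([.304,.953]);sy=np.array([-.953,.304])
print(a,b,m,(m-o)@sx,(m-o)@sy)
crop(s,290,140,360,210,8,"s14.png")
st=sense();d=st["tcp_pos"][:2]-o; print("stand xy",d@sx,d@sy,st["tcp_pos"][2],st["ft_force"],st["finger_gap"],st["clock"])
E
```

```text
[ 519.61497776 -285.57355738] [ 461.87517815 -474.66544713] [ 490.74507795 -380.11950225] -1.3694819488732204 -0.3791879734525216
stand xy 15.19996233980156 -0.5952845471947419 197.63270918886795 [ 1.35146928 -1.53400034 -6.52493234] 25.533056727131218 15.9
```

View pics/s14.png

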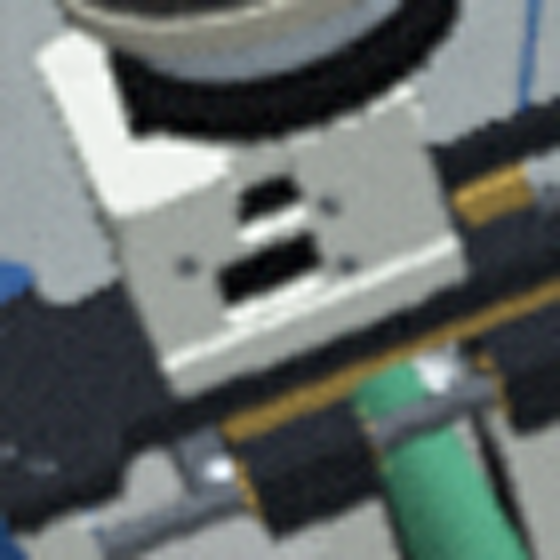

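View pics/s13f.png

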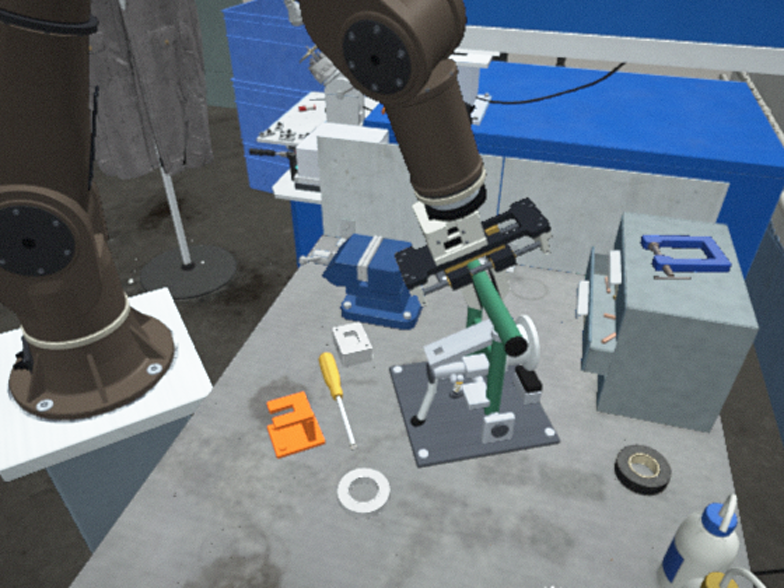

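```bash
python3 - <<'E'
from station import *
print(finish_job(), sense()["clock"])
E
```

```text
the job is handed in; nothing more can be done
the job is handed in; nothing more can be done
```

I handed the job in at about 15.9 s, with the gripper still holding the frame upright. The hand-in returned no verdict.

- **Pin:** I drew it out of the lug, carried it to the steel rest, lowered it into the notch without contact force and let go. The side picture shows it hanging by its collar on the fork plate. A later top view put its foot at about (642, -78, 30), within about 2 mm of where a parked pin should be.
- **Kickstand:** I pushed it down over centre with closed fingers and it snapped the rest of the way. Before I raised the frame, the foot was found at (389, -377, 54), against about (388, -378, 56) expected for fully down.
- **Frame:** I gripped the top tube with 15 N (opening about 25.5 mm) and raised it. The tube ends in the top view and the measured TCP both put it within about 1 mm of upright. The wrist read about 7 N and the readings held steady.
- **Other things:** The bystanders and look-alikes looked untouched in the last full side picture.
- **Checks that disagreed:**
  - With the frame upright, the networks' best kick_foot and lock_pin answers in the side view were false: both lay near the stand, and the gripper was blocking the pin. I set them aside in favour of the pictures and the top view.
  - The second kick_foot answer, (389, -372, 21), roughly fits the kickstand being down.
  - In the top view the kick_foot was hidden by the arm.

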